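Lift the weighed sample tomato off the scale with tongs

ROBOT

A 6-joint arm with a two-finger parallel gripper is mounted at the origin on the work surface. World frame = base frame: x ahead of the robot, y to its left, z up, the work surface at z = 0. Lengths are in m, angles in rad, forces in N, time in s.
With the tool pointing down it reaches from about 0.25 to 0.8 m from the base axis. Payload 8.5 kg.
Tool frame: the origin (TCP) lies on the centre line of the jaws, within the pads' length; the fingertips stand 17 mm ahead of it and the grasp point (between the pads) lies 2 mm behind it; y points along the fingers, z is the direction in which the jaws open and shut, and the axes are right-handed (so a half turn about y gives the same grasp; the last joint's range is limited). The gripper opens to 85 mm and grips with 20 to 120 N. Pads are 22 mm wide; open, the fingers measure 114 mm over their backs; the gripper's body (76 mm by 85 mm) begins 54 mm behind the grasp point. The pads swing forward as they close: fully open they stand 13 mm farther back than shut.
Start: joints at [-1.319, 0.238, -0.013, 1.319, 0, 1.571], TCP at [0.131, -0.508, 0.248] pointing down, gripper open.
Joint ranges: [-2.66, 2.66], [-1.03, 1.9], [-1.14, 1.46], [-1.82, 2.27], [-1.45, 1.34], [-3.14, 3.14]. Speed limits (rad/s): [2.22, 2.22, 2.79, 3.14, 3.14, 3.14].

INTERFACE

Orientations are given as a unit quaternion [w, x, y, z].
In Python, from plant import state, camera, job_done, find_in, spot_point gives the robot as it stands.
- The arm moves only by the tool play_rows, never from a script. Its argument "motion" is a list of rows, each an object with "dp": the shift along the tool's x, y, z scaled (see below), a list of three; "turn": the turn about the tool's y scaled (see below). A call has 1 to 20 rows; each row is the pose to reach, as a shift and turn from the pose commanded when the call began, along the tool's axes at that moment; what a row does not reach only later rows make up. The controller multiplies each number of a shift by 0.15 m and each number of a turn by pi/2 rad. A row lasts 1/10 s, in which the tool goes at most 50 mm and 8.59 degrees, less where a joint would pass 70% of its speed; a pose out of reach is approached as far as the arm can. A call with a number of a shift or a turn outside -1 to 1 is refused whole. A call with a gripper value outside its range is refused whole. "hand" is the closure, from 0 (fully open) to 1 (shut), set as the call begins (left out, the last holds). The fingers move at their own pace and stop on an object; "force" is the grip in N (left out, the last holds). Time passes only in rows, so rows that repeat a pose let the fingers close. It gives the time, the measured TCP pose, the force and the opening at its end, in the units of the state.
- state(): the state, without advancing time (a new reading comes with each control period).
- camera(name): name is "scene" or "side" or "wrist"; returns a dict with "img" (480x640x3 uint8, blue, green, red), "mtx" (3x3 intrinsics, pixels), "dist_coeffs" ([k1, k2, p1, p2, k3] as OpenCV has them; the pictures are not rectified), "R" (3x3) and "t" (3): a world point X has camera coordinates R X + t. Camera axes: x right, y down, z forward; pixel columns grow to the right and rows downward; lengths in m; the calibration is good to about 2 mm. A picture is of the moment at which its call begins. There is no depth.
- job_done(): hands the job in, once; it reports no verdict.
Trained networks look in a picture, given as the dict that the camera call returned (one of the last four; its "shot" number tells which), for a name from the list of things; names that differ only in an ending like _2 or _b are one class to them, and where a whole thing is asked for, a point or a joint stands for the part that bears it (a point fixed in the world has none). Each returns a list of dicts, best first, with "confidence" (0 to 1); they miss things now and then, are a little off and sometimes report something else, mostly with a low value. They report only what shows in the picture. A call takes as long as a camera call.
- find_in(picture, name): "location" ([column, row] in pixels, amid what is visible of it).
- spot_point(picture, name): "location" ([column, row] in pixels: a listed point, or the origin of a listed thing).
The state is a dict: "t": time; "qpos": joint angles; "joint_velocities": joint speeds; "tau": joint torques, N m; "position": TCP position; "eef_rot": TCP orientation; "force": force on the tool from outside, world axes, zero at the start; "wrist_torque": the same for the moment, N m; "width": opening from 0.0 (shut) to 1.0 (fully open).
Only numpy, scipy, OpenCV 4.12 (cv2) and the standard library are available. Lean on these libraries where they do the work, as an engineer would, in place of code of your own. Each camera call takes 0.05 s, during which the arm holds its last target. There are 200 camera calls.

TASK

The tomato on the scale is the sample for the laboratory, so it must not be touched by the gripper: pick up the tongs by their grips, close the jaws gently on that tomato, without bruising it, and lift it off the scale. Finish while still holding it in the tongs, its underside at least 10 cm above the scale's plate, ready for the sample bag. Leave the other tomatoes, the tape roll, the brush, the scissors and the lidded tub where they are.

Things in the scene. Friction and masses are not known exactly. Their poses are not given: they have to be found in the camera images.
- tongs_grip (a point): Stainless kitchen tongs, 240 mm long, 150 g, lying on their side, opening horizontally. Point midway between the two dark grip sleeves, half-way up (11.5 mm above the table); x axis along the centre line towards the jaws, z up. Sleeves 64 mm long (32 mm to either side along x), 22 mm high, 58 mm over their outer faces when open. The pin joining the arms is 100 mm behind; they balance at this point.
- tongs_jaws (a point): Point midway between the two jaws, 115 mm ahead of tongs_grip along the centre line, at the same height. Jaws: dark silicone heads, slightly hollowed, 46 mm long (along the centre line), 21 mm high, 7 mm thick, 76 mm apart when open. 1 mm off the width over the sleeves takes 2.15 mm off this gap.
- tongs_l (a joint): How far the arms (both move alike) are closed: 0 = open, 0.17 rad = stop, sleeves then 24 mm wide. About 0.065 rad, 45 mm over the sleeves, when the jaws touch a tomato. A spring keeps them open: it takes 7 N on each sleeve at first, 8 N at 42 mm; squeeze the sleeves to about 53 mm to carry the tongs open.
- jaw_l: Jaw on the +y side of the centre line; origin where it springs from its arm, 35 mm ahead of tongs_grip, 29 mm to the side. Springy: once a tomato is touched, each further 1 mm off the width over the sleeves adds about 0.7 N on each side of it. 2 N hold it safely, over 10 N on either side bruises it, so limit opening or force (20 N on each sleeve put about 5 N on the tomato; full grip bruises).
- jaw_r: The other jaw, on the -y side, its mirror image.
- tomato_center (a point): The sample tomato: the only one on the scale. Round, 47 mm across and 38.5 mm high, standing with a flat underside; this point is at its middle, 20 mm above its underside, at its widest. About 55 g.
- scale_plate (a point): Middle of the upper side of the scale's stainless plate, 68 mm above the table. Plate 150 mm (along the scale's x) by 186 mm (y). The white housing, 200 by 200 mm, is lower than the plate, reaches 122 mm from this point towards -x (sloping front with display) and 3 mm past the plate at +x. Fixed.
- tomato_b_center (a point): Another tomato, the same size, standing on the table beyond the scale, 20 mm above its underside. To be left alone.
- tomato_c_center (a point): Another tomato, the same size, standing on the table on the near side of the scale, 20 mm above its underside. To be left alone.
- tape: Roll of tape lying flat on the table, 60 mm across, 20 mm high, origin at the centre of its underside. To be left alone.
- brush: Wooden bench brush with black bristles, 235 mm long, 26 mm wide, 33 mm high, origin under its middle. To be left alone.
- scissors: Closed scissors lying flat, 190 mm long, 65 mm wide, 10 mm high, origin under the screw. To be left alone.
- tub: Small pale tub with a white lid, 64 mm across, 55 mm high, origin at the centre of its underside. To be left alone.

How it is judged:
On the way, in this order (a step that is already met when the one before it is completed fails the run):
1. the tongs are gripped and lifted clear of the table (contact force between the fingers and tongs above 2 N and height (world z) of tongs_grip above 0.045 m), for 0.2 s.
2. the tomato is lifted off the plate between the jaws (contact force between each of jaw_l, jaw_r and tomato above 0.4 N and z of tomato_center in the frame of scale_plate above 0.045 m), for 0.2 s.
At the end, for the whole second after the job is handed in: The tomato is held still between both jaws of the tongs (at least 0.4 N on each side), its middle at least 115 mm above the scale's plate, and the gripper holds the tongs (z of tomato_center in the frame of scale_plate above 0.115 m and contact force between each of jaw_l, jaw_r and tomato above 0.4 N and contact force between the fingers and tongs above 2 N and linear speed of tomato below 0.05 m/s); the arm keeps its last pose, push and grip.
It fails at once if the sample tomato is squeezed with more than 10 N on one side and bruised (contact force between any of jaw_l, jaw_r and tomato above 10 N).
It fails at once if the robot touches the sample tomato itself (contact force between any of the fingers, the arm and tomato above 0.3 N).
It fails at once if another tomato, the tape roll, the brush, the scissors or the tub is moved by more than 30 mm (distance of any of tomato_b_center, tomato_c_center, tape, brush, scissors, tub from where it was at the start of the episode above 0.03 m).
It also fails if it takes over 37 s, if anything falls off the work surface, if the arm or the gripper's body presses on something with over 40 N, if the wrist force passes 120 N, or if a joint passes its speed limit or range.

## Working session

There is one attempt and no reset: what is moved stays moved. The work goes in short steps, Python scripts to look and compute and a tool call to move; the robot and the scene stay as the last step left them, time stands still between calls to the robot, and variables do not carry over. Pictures are saved under pics/ and viewed, about 8 in all and at most 12, crops included, and the job is handed in when it is done.

Besides the shell and the picture viewer there is one more tool, called after "Request:" in YAML: its name, and indented under it one key for each argument. play_rows: Moves the arm, as the interface text tells. Shifts and turns lie within -1 to 1; 1 stands for 0.15 m of shift or pi/2 rad of turn. Its arguments: {"type":"object","properties":{"motion":{"type":"array","items":{"type":"object","properties":{"dp":{"type":"array","items":{"type":"number","minimum":-1,"maximum":1}},"turn":{"type":"number","minimum":-1,"maximum":1}}}},"hand":{"type":"number"},"force":{"type":"number"}},"required":["motion"]}

```bash
ls; mkdir -p pics
cat > h.py <<'E'
import numpy as np, cv2
from plant import state, camera, job_done, find_in, spot_point
def tri(obs):
    A=[];b=[]
    for c,p in obs:
        u=cv2.undistortPoints(np.array([[p]],float),np.array(c["mtx"]),np.array(c["dist_coeffs"]))[0,0]
        R=np.array(c["R"]);t=np.array(c["t"])
        for k in range(2):
            A.append(R[k]-u[k]*R[2]); b.append(u[k]*t[2]-t[k])
    x,r,_,_=np.linalg.lstsq(np.array(A),np.array(b),rcond=None)
    return x
def atz(c,p,z):
    u=cv2.undistortPoints(np.array([[p]],float),np.array(c["mtx"]),np.array(c["dist_coeffs"]))[0,0]
    R=np.array(c["R"]);t=np.array(c["t"])
    o=-R.T@t; d=R.T@np.array([u[0],u[1],1]); return o+d*(z-o[2])/d[2]
def proj(c,X):
    R=np.array(c["R"]);t=np.array(c["t"],float)
    return cv2.projectPoints(np.array([X],float),cv2.Rodrigues(R)[0],t,np.array(c["mtx"]),np.array(c["dist_coeffs"]))[0][0,0]
E
cat > look.py <<'E'
from h import *
s=state(); print({k:np.round(v,3).tolist() for k,v in s.items()})
Z=dict(tongs_grip=.0115,tongs_jaws=.0115,tomato_center=.088,scale_plate=.068,tape=0,brush=0,scissors=0,tub=0)
for n in ["scene","side","wrist"]:
    c=camera(n); cv2.imwrite(f"pics/{n}0.png",c["img"])
    print(n,"cam at",np.round(-np.array(c["R"]).T@np.array(c["t"]),3))
    for k,z in Z.items():
        for d in spot_point(c,k)[:3]:
            print(' ',k,np.round(d["location"],1),round(d["confidence"],2),np.round(atz(c,d["location"],z)[:2],3), np.round(atz(c,d["location"],.02)[:2],3) if k=="tomato_center" else '')
E
python3 look.py
```

```text
pics
{'t': 0.0, 'qpos': [-1.319, 0.239, -0.014, 1.319, -0.0, 1.571], 'joint_velocities': [0.0, 0.0, -0.0, 0.0, 0.001, 0.0], 'tau': [0.0, -53.878, 34.644, 0.019, 0.0, -0.0], 'position': [0.131, -0.508, 0.248], 'eef_rot': [0.089, -0.089, 0.702, -0.701], 'force': [-0.481, -0.108, 0.251], 'wrist_torque': [-0.001, -0.029, 0.012], 'width': 1.0}
scene cam at [1.23  1.161 1.241]
  tongs_grip [376.2 302.4] 0.84 [0.506 0.257] 
  tongs_jaws [355.2 327.3] 0.93 [0.613 0.304] 
  tongs_jaws [239.5 238.4] 0.64 [ 0.727 -0.227] 
  tomato_center [265.8 210.3] 0.71 [ 0.621 -0.226] [ 0.585 -0.308]
  scale_plate [262.8 202.9] 0.66 [ 0.6   -0.294] 
  tape [328.7 258.9] 0.8 [0.518 0.009] 
  brush [250.2 182. ] 0.81 [ 0.544 -0.526] 
  scissors [420.9 374.4] 0.59 [0.55  0.525] 
  tub [359.4 247. ] 0.72 [0.4   0.013] 
  tub [360.2 306.6] 0.62 [0.549 0.237] 
side cam at [-0.049 -0.706  1.094]
  tongs_grip [236.2 203.1] 0.58 [0.508 0.246] 
  tongs_grip [234.5 193.5] 0.34 [0.526 0.279] 
  tongs_jaws [259.6 176.2] 0.85 [0.619 0.29 ] 
  tongs_jaws [197.7 147.8] 0.21 [0.554 0.508] 
  tomato_center [404.4 277.8] 0.91 [ 0.616 -0.25 ] [ 0.661 -0.219]
  scale_plate [414.7 294.7] 0.55 [ 0.613 -0.288] 
  brush [468.7 404.5] 0.79 [ 0.537 -0.527] 
  brush [425.  258.8] 0.36 [ 0.756 -0.202] 
  scissors [197.1 148. ] 0.68 [0.559 0.521] 
wrist cam at [ 0.203 -0.49   0.374]
```

Run:
```python
import cv2
a=cv2.imread("pics/scene0.png");cv2.imwrite("pics/sc.png",cv2.resize(a[140:410,180:480],None,fx=2.2,fy=2.2,interpolation=cv2.INTER_CUBIC))
a=cv2.imread("pics/side0.png");cv2.imwrite("pics/si.png",cv2.resize(a[110:440,150:500],None,fx=1.8,fy=1.8,interpolation=cv2.INTER_CUBIC))
```

```text
(no output)
```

View pics/sc.png

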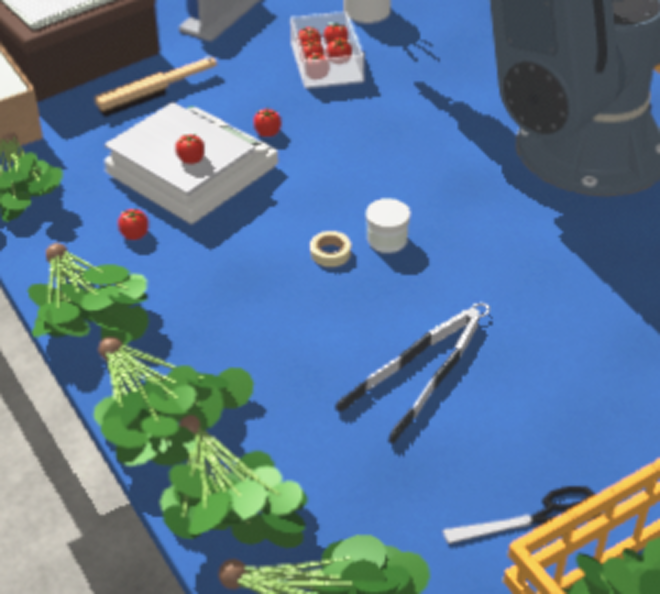

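View pics/si.png

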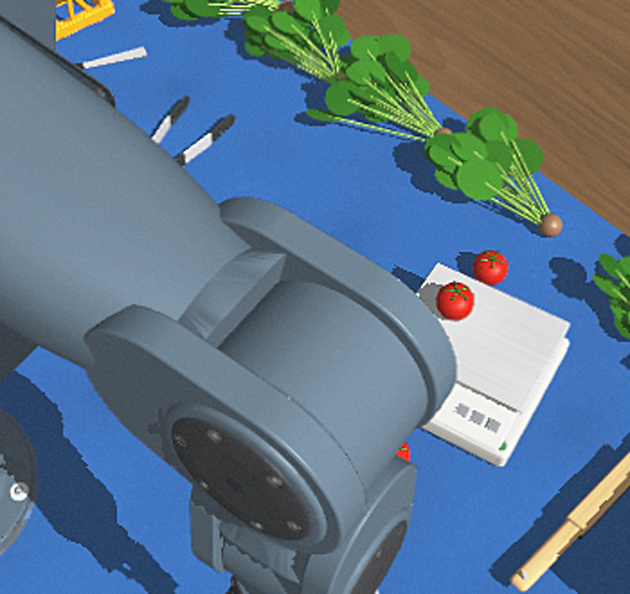

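The scene view shows the tongs at about (376,302), jaws towards (355,327). The sample tomato is on the scale at (266,209), with the others at (240,242) and (301,195). The networks agree on all of these except the false second hits, such as tongs_jaws at (240,238). Next I'll move above the tongs.

```bash
cat >> h.py <<'E'
from scipy.spatial.transform import Rotation as Ro
def toolR(s=None):
    q=(s or state())["eef_rot"]; return Ro.from_quat([q[1],q[2],q[3],q[0]]).as_matrix()
def rel(target, heading):
    """scaled dp and turn to bring TCP to target with tool x (or -x) along heading (deg)"""
    s=state();R=toolR(s); dp=R.T@(np.array(target)-s["position"])/0.15
    ax=np.degrees(np.arctan2(R[1,0],R[0,0]))
    d=(heading-ax+90)%180-90          # turn about world z
    print("t",round(s["t"],2),"pos",np.round(s["position"],4),"xaxis deg",round(ax,2),"tilt",np.round(R[:,1],3),"dp",np.round(dp,3),"turn",round(-np.radians(d)/(np.pi/2),3),"w",round(s["width"],3),"F",np.round(s["force"],1))
E
python3 - <<'E'
from h import *
rel([.507,.253,.25],23.5); print(np.round(toolR(),3))
c=camera("scene");d=camera("side")
print(tri([(c,[265.8,210.3]),(d,[404.4,277.8])]),tri([(c,[376.2,302.4]),(d,[236.2,203.1])]),tri([(c,[355.2,327.3]),(d,[259.6,176.2])]))
E
```

```text
t 1.35 pos [ 0.1308 -0.5084  0.2483] xaxis deg -165.57 tilt [-0.  0. -1.] dp [-3.694 -0.011 -4.291] turn -0.101 w 0.997 F [-0.9  0.7 -1. ]
[[-0.968 -0.     0.249]
 [-0.249  0.    -0.968]
 [-0.    -1.    -0.   ]]
[ 0.61832339 -0.24293656  0.0777352 ] [0.50686882 0.25191516 0.0074512 ] [0.61595979 0.29786561 0.00749792]
```

Request:
play_rows:
  motion:
    - {"dp": [-0.25, 0, -0.29], "turn": -0.03}
    - {"dp": [-0.5, 0, -0.58], "turn": -0.06}
    - {"dp": [-0.74, 0, -0.86], "turn": -0.1}
    - {"dp": [-0.74, 0, -0.86], "turn": -0.1}
  hand: 0
  force: 20

```text
t: 1.85
position: [0.2067, -0.3525, 0.2484]
eef_rot: [0.145, -0.145, 0.692, -0.692]
force: [-0.2, -0.2, -0.5]
width: 1.0
```

```bash
python3 -c "
from h import *
print(np.round(state()['qpos'],3));rel([.507,.253,.25],23.5)"
```

```text
[-1.041e+00  3.900e-02 -2.530e-01  1.280e+00  1.000e-03  1.688e+00]
t 1.85 pos [ 0.2067 -0.3525  0.2484] xaxis deg -156.37 tilt [ 0.     0.001 -1.   ] dp [-3.452 -0.006 -2.896] turn 0.001 w 1.0 F [-0.2 -0.2 -0.5]
```

Request:
play_rows:
  motion:
    - {"dp": [-0.14, 0, -0.12], "turn": -0.08}
    - {"dp": [-0.28, 0, -0.23], "turn": -0.16}
    - {"dp": [-0.41, 0, -0.35], "turn": -0.24}
    - {"dp": [-0.55, 0, -0.46], "turn": -0.32}
    - {"dp": [-0.69, 0, -0.58], "turn": -0.4}

```text
t: 2.35
position: [0.2669, -0.234, 0.2485]
eef_rot: [-0.352, 0.352, -0.613, 0.613]
force: [0.1, 0.4, -0.2]
width: 0.997
```

Request:
play_rows:
  motion:
    - {"dp": [-0.18, 0, -0.01], "turn": -0.08}
    - {"dp": [-0.36, 0, -0.02], "turn": -0.16}
    - {"dp": [-0.54, 0, -0.04], "turn": -0.24}
    - {"dp": [-0.72, 0, -0.05], "turn": -0.32}
    - {"dp": [-0.9, 0, -0.06], "turn": -0.4}

```text
t: 2.85
position: [0.3278, -0.113, 0.2485]
eef_rot: [0.524, -0.524, 0.474, -0.475]
force: [0.9, -1.1, -0.2]
width: 1.002
```

Request:
play_rows:
  motion:
    - {"dp": [-0.15, 0, 0.1], "turn": -0.08}
    - {"dp": [-0.3, 0, 0.19], "turn": -0.16}
    - {"dp": [-0.46, 0, 0.29], "turn": -0.24}
    - {"dp": [-0.61, 0, 0.38], "turn": -0.32}
    - {"dp": [-0.76, 0, 0.48], "turn": -0.4}

```text
t: 3.35
position: [0.3886, 0.0074, 0.2485]
eef_rot: [0.645, -0.645, 0.289, -0.289]
force: [1.5, -0.1, 0.0]
width: 1.001
```

Request:
play_rows:
  motion:
    - {"dp": [-0.07, 0, 0.17], "turn": -0.08}
    - {"dp": [-0.14, 0, 0.33], "turn": -0.16}
    - {"dp": [-0.2, 0, 0.5], "turn": -0.24}
    - {"dp": [-0.27, 0, 0.66], "turn": -0.32}
    - {"dp": [-0.34, 0, 0.83], "turn": -0.4}

```text
t: 3.85
position: [0.4482, 0.128, 0.2484]
eef_rot: [0.703, -0.703, 0.076, -0.076]
force: [0.0, -0.6, 0.3]
width: 1.002
```

Request:
play_rows:
  motion:
    - {"dp": [0.04, 0, 0.17], "turn": -0.08}
    - {"dp": [0.09, 0, 0.35], "turn": -0.16}
    - {"dp": [0.13, 0, 0.52], "turn": -0.24}
    - {"dp": [0.18, 0, 0.7], "turn": -0.32}
    - {"dp": [0.22, 0, 0.87], "turn": -0.4}
    - {"dp": [0.22, 0, 0.87], "turn": -0.4}

```text
t: 4.45
position: [0.5097, 0.2495, 0.2476]
eef_rot: [0.692, -0.692, -0.145, 0.145]
force: [-0.4, 0.4, 0.1]
width: 0.997
```

```bash
python3 -c "
from h import *
print(np.round(state()['qpos'],3))
w=camera('wrist');cv2.imwrite('pics/w1.png',w['img'])
print(np.round(-w['R'].T@w['t'],3))
P={}
for k in ['tongs_grip','tongs_jaws']:
    for d in spot_point(w,k)[:2]: print(k,np.round(d['location']),round(d['confidence'],2),atz(w,d['location'],.0115))
print(proj(w,[.507,.252,.0115]),proj(w,[.616,.298,.0115]))
rel([.507,.252,.25],23.5)"
```

```text
[4.550e-01 3.120e-01 8.700e-02 1.346e+00 1.000e-03 4.100e-02]
[0.439 0.219 0.374]
tongs_jaws [501. 323.] 0.28 [0.5524083  0.51780523 0.0115    ]
[317.91641963 203.1773103 ] [316.18967622 301.46227954]
t 4.6 pos [0.5082 0.2467 0.2481] xaxis deg 23.34 tilt [-0.001 -0.    -1.   ] dp [ 0.007 -0.013  0.036] turn -0.002 w 1.005 F [-0.4 -0.5 -0.5]
```

View pics/w1.png

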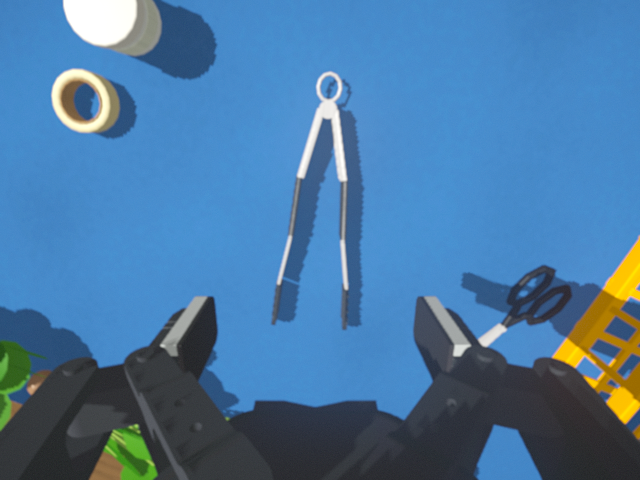

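The wrist view shows the whole tongs: pin at (328,108), sleeves centred near (295,207) and (344.5,210), jaws near (277,305) and (345,309).

```bash
python3 -c "
from h import *
w=camera('wrist')
g=w['img'];hsv=cv2.cvtColor(g,cv2.COLOR_BGR2HSV)
# dark or grey (non-blue) pixels; keep saturation low
m=((hsv[...,1]<90)).astype(np.uint8);m[:60]=0;m[335:]=0;m[:,:262]=0;m[:,362:]=0
dark=m*(hsv[...,2]<110)
n,l,st,ce=cv2.connectedComponentsWithStats(dark.astype(np.uint8))
for i in range(1,n):
    if st[i,4]>40: print(st[i],np.round(ce[i],1),np.round(atz(w,ce[i],.0195)[:2],4))
p={k:atz(w,v,.0115)[:2] for k,v in dict(pin=(328,108),grip=(319.5,208.5),jaw=(311,307)).items()}
print(p)
for a,b in (('pin','grip'),('grip','jaw'),('pin','jaw')):
    d=p[b]-p[a];print(a,b,np.linalg.norm(d),np.degrees(np.arctan2(d[1],d[0])))
"
```

```text
[276 288   8  38 125] [279.2 305. ] [0.6322 0.2549]
[345 292   5  39  77] [347.4 311.3] [0.6083 0.3313]
{'pin': array([0.41223223, 0.21960389]), 'grip': array([0.51016323, 0.2529502 ]), 'jaw': array([0.6240689 , 0.29154301])}
pin grip 0.10345267734311361 18.80413220142481
grip jaw 0.12026598673657288 18.71708554271173
pin jaw 0.22371859989797924 18.757337927530532
```

Request:
play_rows:
  motion:
    - {"dp": [0.01, 0.2, 0.02], "turn": 0.03}
    - {"dp": [0.015, 0.5, 0.035], "turn": 0.051}
    - {"dp": [0.015, 0.8, 0.035], "turn": 0.051}
    - {"dp": [0.015, 0.9, 0.035], "turn": 0.051}
    - {"dp": [0.015, 0.9, 0.035], "turn": 0.051}
    - {"dp": [0.015, 0.9, 0.035], "turn": 0.051}

```text
t: 5.25
position: [0.5088, 0.2524, 0.1143]
eef_rot: [0.698, -0.698, -0.115, 0.115]
force: [0.7, -0.4, 1.1]
width: 1.002
```

```bash
python3 -c "
from h import *
w=camera('wrist');cv2.imwrite('pics/w2.png',w['img'])
rel([.5085,.252,.0205],18.8);rel([.5085,.252,.0205],18.8)
print(proj(w,[.5085,.252,.0195]))"
```

```text
t 5.3 pos [0.5093 0.2527 0.1149] xaxis deg 18.77 tilt [ 0.002  0.001 -1.   ] dp [-0.008  0.63  -0.003] turn -0.0 w 0.998 F [0.4 0.1 0.2]
t 5.3 pos [0.5093 0.2527 0.1149] xaxis deg 18.77 tilt [ 0.002  0.001 -1.   ] dp [-0.008  0.63  -0.003] turn -0.0 w 0.998 F [0.4 0.1 0.2]
[314.5414726  246.77563713]
```

View pics/w2.png

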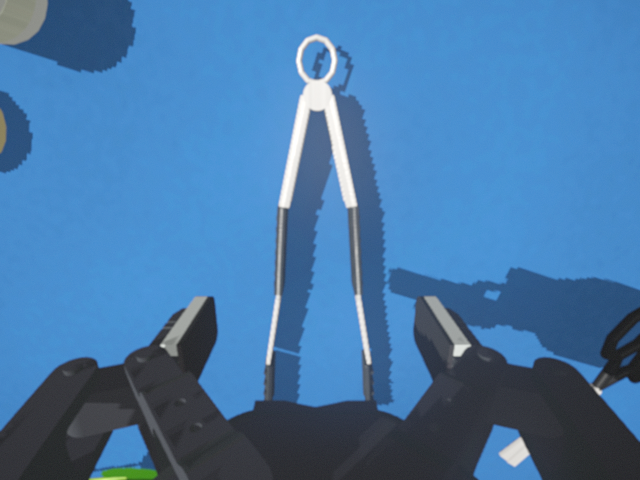

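The closer wrist view shows the sleeves centred at (279,251) and (355,251), symmetric about column 317. Only a correction of about 1 to 2 mm is needed.

Request:
play_rows:
  motion:
    - {"dp": [0.005, 0.2, 0.01], "turn": 0}
    - {"dp": [0.005, 0.4, 0.01], "turn": 0}
    - {"dp": [0.005, 0.55, 0.01], "turn": 0}
    - {"dp": [0.005, 0.63, 0.01], "turn": 0}
    - {"dp": [0.005, 0.63, 0.01], "turn": 0}
    - {"dp": [0.005, 0.63, 0.01], "turn": 0}

```text
t: 5.9
position: [0.5096, 0.2548, 0.0202]
eef_rot: [0.698, -0.697, -0.116, 0.115]
force: [0.9, 0.4, 0.4]
width: 0.996
```

Request:
play_rows:
  motion:
    - {"dp": [0, 0, 0], "turn": 0}
    - {"dp": [0, 0, 0], "turn": 0}
    - {"dp": [0, 0, 0], "turn": 0}
    - {"dp": [0, 0, 0], "turn": 0}
    - {"dp": [0, 0, 0], "turn": 0}
    - {"dp": [0, 0, 0], "turn": 0}
    - {"dp": [0, 0, 0], "turn": 0}
    - {"dp": [0, 0, 0], "turn": 0}
  hand: 0.38
  force: 20

```text
t: 6.7
position: [0.5099, 0.255, 0.0207]
eef_rot: [0.698, -0.697, -0.117, 0.115]
force: [-1.9, 0.1, 9.3]
width: 0.623
```

```bash
python3 -c "
from h import *
rel([.5085,.252,.0205],18.8)
w=camera('wrist');cv2.imwrite('pics/w3.png',w['img'])"
```

```text
t 6.7 pos [0.5099 0.255  0.0207] xaxis deg 18.84 tilt [ 0.003  0.002 -1.   ] dp [-0.015  0.001 -0.016] turn 0.0 w 0.623 F [-1.9  0.1  9.3]
```

View pics/w3.png

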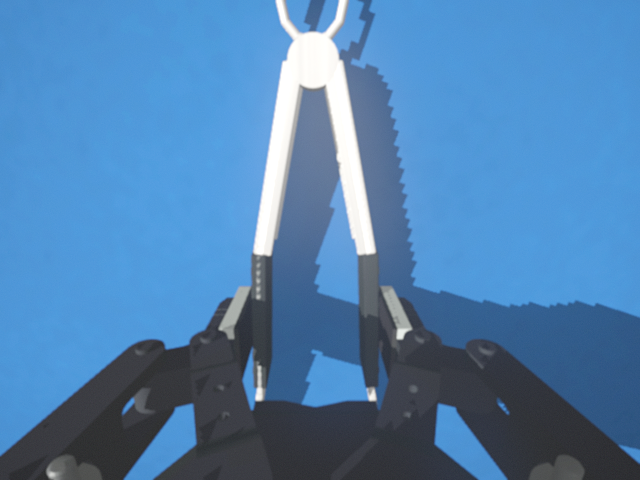

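Both pads sit squarely on the sleeves at a width of about 53 mm. Next: lift.

Request:
play_rows:
  motion:
    - {"dp": [0, -0.05, 0], "turn": 0}
    - {"dp": [0, -0.15, 0], "turn": 0}
    - {"dp": [0, -0.3, 0], "turn": 0}
    - {"dp": [0, -0.5, 0], "turn": 0}
    - {"dp": [0, -0.7, 0], "turn": 0}
    - {"dp": [0, -0.85, 0], "turn": 0}
    - {"dp": [0, -0.95, 0], "turn": 0}
    - {"dp": [0, -1, 0], "turn": 0}
    - {"dp": [0, -1, 0], "turn": 0}

```text
t: 7.65
position: [0.5091, 0.2546, 0.1699]
eef_rot: [0.698, -0.697, -0.116, 0.115]
force: [-0.1, 0.1, -2.7]
width: 0.624
```

```bash
cat > red.py <<'E'
from h import *
def reds(c,amin=30):
    h=cv2.cvtColor(c["img"],cv2.COLOR_BGR2HSV)
    m=(((h[...,0]<8)|(h[...,0]>172))&(h[...,1]>150)&(h[...,2]>60)).astype(np.uint8)
    m=cv2.morphologyEx(m,cv2.MORPH_CLOSE,np.ones((7,7)))
    n,l,st,ce=cv2.connectedComponentsWithStats(m)
    return [(st[i],ce[i]) for i in range(1,n) if st[i,4]>amin]
E
python3 -c "
from red import *
rel([.70,-.19,.20],-21)
w=camera('wrist')
for n in ['scene','side']:
    c=camera(n);cv2.imwrite(f'pics/{n}1.png',c['img'])
    for st,ce in reds(c): print(n,st,np.round(ce,1),'z.088',np.round(atz(c,ce,.088)[:2],3),'z.02',np.round(atz(c,ce,.02)[:2],3))
a=cv2.imread('pics/scene1.png')[140:410,180:480]
cv2.imwrite('pics/m1.png',np.hstack([cv2.resize(w['img'],(400,300)),cv2.resize(a,(400,360))[:300]]))
"
```

```text
t 7.65 pos [0.5091 0.2546 0.1699] xaxis deg 18.84 tilt [ 0.002  0.001 -1.   ] dp [ 0.248 -0.201 -3.216] turn 0.443 w 0.624 F [-0.1  0.1 -2.7]
scene [317 152  22  14 235] [327.5 159. ] z.088 [ 0.277 -0.387] z.02 [ 0.221 -0.478]
scene [296 191  11  11  97] [301.  195.6] z.088 [ 0.479 -0.236] z.02 [ 0.435 -0.318]
scene [261 202  11  12 109] [266.1 207.5] z.088 [ 0.613 -0.24 ] z.02 [ 0.576 -0.323]
scene [234 236  13  13 118] [240.3 241.8] z.088 [ 0.763 -0.124] z.02 [ 0.736 -0.199]
side [413 249  19  19 284] [421.8 258.4] z.088 [ 0.687 -0.237] z.02 [ 0.737 -0.205]
side [392 267  21  21 333] [402.3 276.9] z.088 [ 0.614 -0.245] z.02 [ 0.659 -0.214]
side [356 352  22  22 375] [366.2 362.5] z.088 [ 0.405 -0.347] z.02 [ 0.436 -0.323]
side [ 314  429   56   51 1579] [341.2 459.1] z.088 [ 0.237 -0.46 ] z.02 [ 0.256 -0.443]
```

View pics/m1.png

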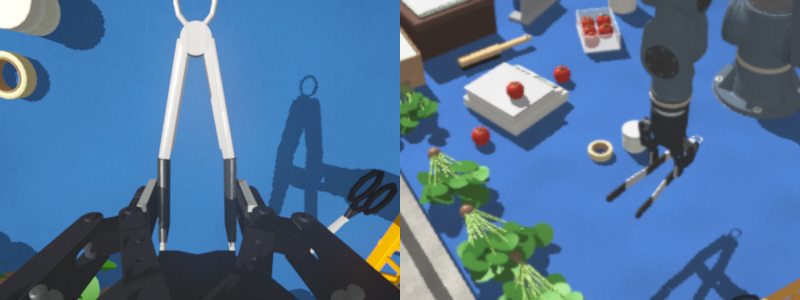

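Tongs are held and level. The tomato is at about (0.614, -0.243), and scene and side views agree within 5 mm. I'll carry the tongs to hover with the jaws above it.

Request:
play_rows:
  motion:
    - {"dp": [-0.02, 0, -0.06], "turn": 0.01}
    - {"dp": [-0.06, 0, -0.18], "turn": 0.03}
    - {"dp": [-0.11, 0, -0.32], "turn": 0.05}
    - {"dp": [-0.16, 0, -0.46], "turn": 0.07}
    - {"dp": [-0.21, 0, -0.6], "turn": 0.09}
    - {"dp": [-0.25, 0, -0.72], "turn": 0.111}

```text
t: 8.4
position: [0.5075, 0.1384, 0.1681]
eef_rot: [-0.705, 0.705, 0.053, -0.054]
force: [0.6, 0.1, -1.1]
width: 0.622
```

Request:
play_rows:
  motion:
    - {"dp": [-0.02, 0, -0.15], "turn": 0.022}
    - {"dp": [-0.05, 0, -0.3], "turn": 0.044}
    - {"dp": [-0.07, 0, -0.45], "turn": 0.067}
    - {"dp": [-0.1, 0, -0.6], "turn": 0.089}
    - {"dp": [-0.12, 0, -0.75], "turn": 0.111}

```text
t: 8.9
position: [0.5068, 0.0247, 0.1682]
eef_rot: [-0.707, 0.707, -0.008, 0.007]
force: [-0.3, 0.4, -2.3]
width: 0.621
```

Request:
play_rows:
  motion:
    - {"dp": [0, 0, -0.15], "turn": 0.022}
    - {"dp": [0, 0, -0.3], "turn": 0.044}
    - {"dp": [0.01, 0, -0.45], "turn": 0.067}
    - {"dp": [0.01, 0, -0.61], "turn": 0.089}
    - {"dp": [0.01, 0, -0.76], "turn": 0.111}

```text
t: 9.4
position: [0.5061, -0.0892, 0.1681]
eef_rot: [0.704, -0.704, 0.07, -0.069]
force: [1.1, 0.2, -1.1]
width: 0.62
```

Request:
play_rows:
  motion:
    - {"dp": [0.03, 0, -0.14], "turn": 0.022}
    - {"dp": [0.05, 0, -0.28], "turn": 0.044}
    - {"dp": [0.08, 0, -0.42], "turn": 0.067}
    - {"dp": [0.1, 0, -0.54], "turn": 0.085}
    - {"dp": [0.12, 0, -0.64], "turn": 0.1}
    - {"dp": [0.14, 0, -0.72], "turn": 0.108}
    - {"dp": [0.14, 0, -0.75], "turn": 0.111}
    - {"dp": [0.14, 0, -0.75], "turn": 0.111}
    - {"dp": [0.14, 0, -0.75], "turn": 0.111}
    - {"dp": [0.14, 0, -0.75], "turn": 0.111}

```text
t: 10.4
position: [0.5058, -0.2016, 0.1688]
eef_rot: [0.695, -0.695, 0.129, -0.129]
force: [0.4, -0.5, -0.8]
width: 0.621
```

```bash
python3 -c "
from red import *
rel([.5066,-.2018,.097],-21)
s=state();p=s['position'];R=toolR(s);u=R[:,0];v=R[:,2]
out=[]
for n in ['scene','side']:
    c=camera(n);im=c['img'].copy()
    for st,ce in reds(c,50): print(n,st[:5],np.round(ce,1),'z.088',np.round(atz(c,ce,.088)[:2],3))
    J=p+.115*u+np.array([0,0,-.009])
    print('proj jaw mid',proj(c,J),'tongs spot',[(np.round(d['location'],1),round(d['confidence'],2),np.round(atz(c,d['location'],J[2])[:2],3)) for d in spot_point(c,'tongs_jaws')[:2]],np.round(J,3))
    q=proj(c,J).astype(int); a=im[q[1]-50:q[1]+50,q[0]-66:q[0]+67]
    out.append(cv2.resize(a,(400,300),interpolation=cv2.INTER_CUBIC))
cv2.imwrite('pics/m2.png',np.hstack(out))
"
```

```text
t 10.4 pos [ 0.5058 -0.2016  0.1688] xaxis deg -21.07 tilt [-0.  0. -1.] dp [0.006 0.479 0.001] turn -0.001 w 0.621 F [ 0.4 -0.5 -0.8]
scene [317 152  22  14 234] [327.5 159.1] z.088 [ 0.277 -0.387]
scene [296 193  11   9  75] [301.2 196.8] z.088 [ 0.482 -0.229]
scene [261 202  11  12 109] [266.1 207.5] z.088 [ 0.613 -0.24 ]
scene [234 236  13  13 117] [240.1 241.8] z.088 [ 0.764 -0.124]
proj jaw mid [263.99891373 189.77278608] tongs spot [(array([266.5, 190.8]), 0.83, array([ 0.609, -0.233]))] [ 0.613 -0.243  0.16 ]
side [413 249  19  16 213] [421.9 256.4] z.088 [ 0.692 -0.233]
side [393 272  20  16 223] [403.2 279.7] z.088 [ 0.61  -0.251]
side [356 352  22  22 375] [366.2 362.6] z.088 [ 0.405 -0.347]
side [ 314  429   56   51 1579] [341.3 459.2] z.088 [ 0.237 -0.46 ]
proj jaw mid [405.44091893 255.78267535] tongs spot [(array([407.8, 254.6]), 0.83, array([ 0.619, -0.244]))] [ 0.613 -0.243  0.16 ]
```

View pics/m2.png

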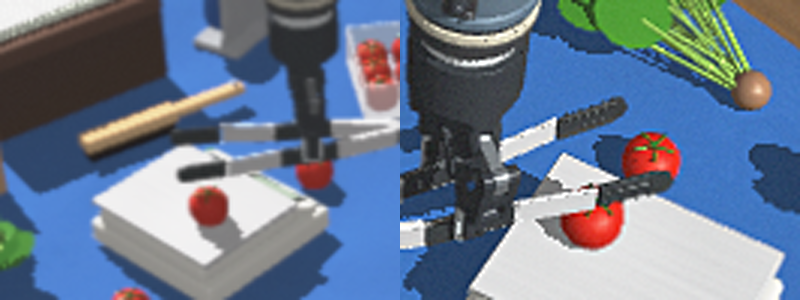

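The jaws hover about over the tomato; networks put them roughly 4 mm too far to +tool z. I'll go part way down and check again.

Request:
play_rows:
  motion:
    - {"dp": [0, 0.05, -0.01], "turn": 0}
    - {"dp": [0, 0.13, -0.015], "turn": 0}
    - {"dp": [0, 0.21, -0.015], "turn": 0}
    - {"dp": [0, 0.25, -0.015], "turn": 0}
    - {"dp": [0, 0.25, -0.015], "turn": 0}
    - {"dp": [0, 0.25, -0.015], "turn": 0}

```text
t: 11.2
position: [0.5049, -0.2043, 0.1311]
eef_rot: [0.695, -0.695, 0.13, -0.129]
force: [-0.3, 0.1, -1.5]
width: 0.624
```

```bash
cat > chk.py <<'E'
from red import *
import sys
rel([.5066,-.2018,.097],-21)
s=state();p=s['position'];R=toolR(s);u=R[:,0]
J=p+.115*u+np.array([0,0,-.009]); out=[]
for n in ['scene','side']:
    c=camera(n);im=c['img'].copy()
    print(n,[(st[:5].tolist(),np.round(ce,1),np.round(atz(c,ce,.088)[:2],3)) for st,ce in reds(c,40)][1:4])
    print('jaw',np.round(J,3),[(np.round(d['location'],1),round(d['confidence'],2),np.round(atz(c,d['location'],J[2])[:2],3)) for d in spot_point(c,'tongs_jaws')[:1]])
    q=proj(c,J).astype(int); a=im[q[1]-37:q[1]+38,q[0]-50:q[0]+50]
    out.append(cv2.resize(a,(400,300),interpolation=cv2.INTER_CUBIC))
cv2.imwrite(sys.argv[1],np.hstack(out))
E
python3 chk.py pics/m3.png
```

```text
t 11.2 pos [ 0.5049 -0.2043  0.1311] xaxis deg -21.12 tilt [-0.  0. -1.] dp [0.004 0.228 0.02 ] turn -0.001 w 0.624 F [-0.3  0.1 -1.5]
scene [([261, 207, 11, 7, 58], array([266.4, 209.9]), array([ 0.618, -0.227])), ([234, 236, 13, 13, 117], array([240.3, 241.8]), array([ 0.763, -0.124]))]
jaw [ 0.612 -0.246  0.122] [(array([264.4, 201.9]), 0.66, array([ 0.622, -0.229]))]
side [([392, 267, 21, 21, 253], array([402.3, 275.5]), array([ 0.617, -0.242])), ([356, 352, 22, 22, 376], array([366.2, 362.5]), array([ 0.405, -0.347])), ([314, 429, 56, 51, 1579], array([341.3, 459.2]), array([ 0.237, -0.46 ]))]
jaw [ 0.612 -0.246  0.122] [(array([355.9, 279.1]), 0.62, array([ 0.512, -0.2  ]))]
```

View pics/m3.png

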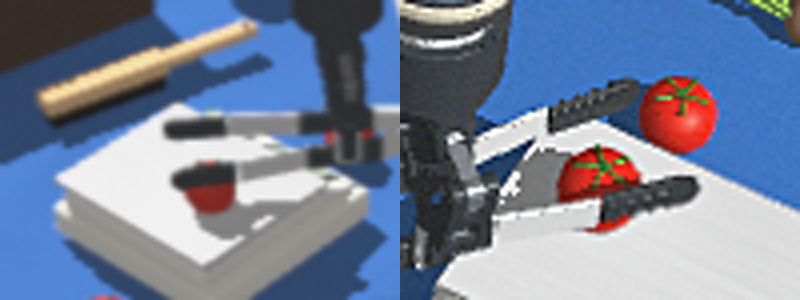

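```bash
python3 -c "
from red import *
J=np.array([.612,-.246,.122]);J=np.array([.5049,-.2043,.1311])+.115*np.array([np.cos(np.radians(-21.12)),np.sin(np.radians(-21.12)),0])-[0,0,.009]
c=camera('scene');d=camera('side')
f=lambda cam,x,y:(cam,proj(cam,J).astype(int)+np.array([x/4-50,y/4-37]))
u=np.array([np.cos(np.radians(-21.1)),np.sin(np.radians(-21.1)),0]);v=np.array([-u[1],u[0],0])
def show(n,X): e=X-J; print(n,np.round(X,4),'u,v,z rel J mm',np.round(1e3*np.array([e@u,e@v,e[2]]),1))
for n,a,b in (('tip -v',(164,128),(300,190)),('tip +v',(172,183),(238,88)),('heel -v',(222,123),(202,208)),('heel +v',(234,168),(150,125))):
    X=tri([f(c,*a),f(d,*b)]); show(n,X)
show('tomato',tri([(c,[266.1,207.5]),(d,[402.3,276.9])]))
print(proj(c,[.614,-.243,.088]),proj(d,[.614,-.243,.088]))
"
```

```text
tip -v [ 0.6287 -0.2958  0.1219] u,v,z rel J mm [ 33.4 -40.7  -0.2]
tip +v [ 0.6566 -0.2243  0.1204] u,v,z rel J mm [33.7 36.  -1.7]
heel -v [ 0.5822 -0.2715  0.1229] u,v,z rel J mm [-18.7 -34.8   0.8]
heel +v [ 0.6024 -0.2123  0.1209] u,v,z rel J mm [-21.2  27.7  -1.2]
tomato [ 0.6133 -0.2433  0.0866] u,v,z rel J mm [  0.2   2.7 -35.5]
[265.3515776  207.13809319] [401.59815935 276.47821693]
```

Triangulating the jaw heads puts them about 6 mm too far forward and 5 mm to the -z side of the tomato. I'll correct that, then descend.

Request:
play_rows:
  motion:
    - {"dp": [-0.015, 0, 0.015], "turn": 0}
    - {"dp": [-0.03, 0, 0.03], "turn": 0}
    - {"dp": [-0.03, 0, 0.03], "turn": 0}
    - {"dp": [-0.03, 0.03, 0.03], "turn": 0}
    - {"dp": [-0.03, 0.07, 0.03], "turn": 0}
    - {"dp": [-0.03, 0.11, 0.03], "turn": 0}
    - {"dp": [-0.03, 0.15, 0.03], "turn": 0}
    - {"dp": [-0.03, 0.19, 0.03], "turn": 0}
    - {"dp": [-0.03, 0.22, 0.03], "turn": 0}
    - {"dp": [-0.03, 0.22, 0.03], "turn": 0}
    - {"dp": [-0.03, 0.22, 0.03], "turn": 0}

```text
t: 12.6
position: [0.5024, -0.1985, 0.0983]
eef_rot: [0.695, -0.695, 0.13, -0.13]
force: [-0.8, -0.3, -1.2]
width: 0.62
```

```bash
python3 chk.py pics/m4.png
```

```text
t 12.6 pos [ 0.5024 -0.1985  0.0983] xaxis deg -21.13 tilt [-0.  0. -1.] dp [ 0.034  0.008 -0.01 ] turn -0.001 w 0.62 F [-0.8 -0.3 -1.2]
scene [([261, 201, 11, 10, 98], array([265.8, 205.4]), array([ 0.608, -0.251])), ([234, 236, 13, 13, 115], array([240.2, 241.9]), array([ 0.764, -0.124]))]
jaw [ 0.61  -0.24   0.089] [(array([269. , 208.8]), 0.81, array([ 0.608, -0.227]))]
side [([393, 267, 20, 20, 316], array([402.2, 276.4]), array([ 0.615, -0.244])), ([356, 352, 22, 22, 374], array([366.2, 362.5]), array([ 0.405, -0.347])), ([314, 429, 56, 51, 1580], array([341.3, 459.1]), array([ 0.237, -0.46 ]))]
jaw [ 0.61  -0.24   0.089] [(array([399.4, 276.7]), 0.65, array([ 0.609, -0.241]))]
```

View pics/m4.png

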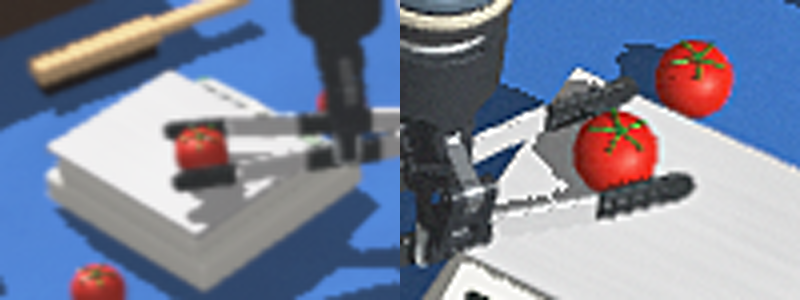

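The tomato sits centred between the jaws in both views. Now I'll close gently in stages.

Request:
play_rows:
  motion:
    - {"dp": [0, 0, 0], "turn": 0}
    - {"dp": [0, 0, 0], "turn": 0}
    - {"dp": [0, 0, 0], "turn": 0}
    - {"dp": [0, 0, 0], "turn": 0}
    - {"dp": [0, 0, 0], "turn": 0}
  hand: 0.47
  force: 20

```text
t: 13.3
position: [0.5024, -0.1985, 0.0983]
eef_rot: [0.695, -0.695, 0.13, -0.13]
force: [0.1, -0.6, -1.5]
width: 0.532
```

Request:
play_rows:
  motion:
    - {"dp": [0, 0, 0], "turn": 0}
    - {"dp": [0, 0, 0], "turn": 0}
    - {"dp": [0, 0, 0], "turn": 0}
    - {"dp": [0, 0, 0], "turn": 0}
  hand: 0.5

```text
t: 13.7
position: [0.5024, -0.1986, 0.0983]
eef_rot: [0.695, -0.695, 0.13, -0.13]
force: [-0.9, -0.9, -0.7]
width: 0.501
```

Request:
play_rows:
  motion:
    - {"dp": [0, 0, 0], "turn": 0}
    - {"dp": [0, 0, 0], "turn": 0}
    - {"dp": [0, 0, 0], "turn": 0}
    - {"dp": [0, 0, 0], "turn": 0}
    - {"dp": [0, 0, 0], "turn": 0}
    - {"dp": [0, 0, 0], "turn": 0}
  hand: 0.53

```text
t: 14.3
position: [0.5024, -0.1985, 0.0983]
eef_rot: [0.695, -0.695, 0.13, -0.13]
force: [0.3, -0.0, -0.1]
width: 0.475
```

```bash
python3 chk.py pics/m5.png
```

```text
t 14.3 pos [ 0.5024 -0.1985  0.0983] xaxis deg -21.12 tilt [ 0.  0. -1.] dp [ 0.034  0.009 -0.01 ] turn -0.001 w 0.475 F [ 0.3 -0.  -0.1]
scene [([260, 202, 12, 8, 77], array([265.7, 205.1]), array([ 0.608, -0.253])), ([234, 236, 13, 13, 115], array([240.2, 241.9]), array([ 0.764, -0.124]))]
jaw [ 0.61  -0.24   0.089] [(array([270.2, 209.7]), 0.74, array([ 0.607, -0.22 ]))]
side [([356, 352, 22, 22, 375], array([366.2, 362.6]), array([ 0.405, -0.347])), ([314, 429, 56, 51, 1578], array([341.3, 459.2]), array([ 0.237, -0.46 ]))]
jaw [ 0.61  -0.24   0.089] [(array([396.5, 276.4]), 0.67, array([ 0.605, -0.236]))]
```

View pics/m5.png

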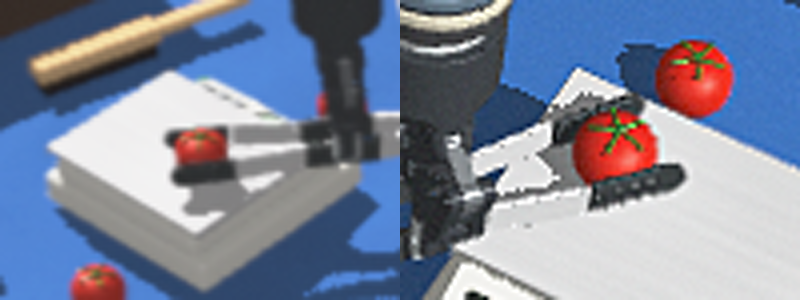

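The jaws touch the tomato on both sides at a 40 mm width, about 3 N each side. I'll tighten slightly and lift slowly.

Request:
play_rows:
  motion:
    - {"dp": [0, 0, 0], "turn": 0}
    - {"dp": [0, 0, 0], "turn": 0}
    - {"dp": [0, -0.01, 0], "turn": 0}
    - {"dp": [0, -0.03, 0], "turn": 0}
    - {"dp": [0, -0.07, 0], "turn": 0}
    - {"dp": [0, -0.12, 0], "turn": 0}
    - {"dp": [0, -0.18, 0], "turn": 0}
    - {"dp": [0, -0.25, 0], "turn": 0}
    - {"dp": [0, -0.33, 0], "turn": 0}
    - {"dp": [0, -0.41, 0], "turn": 0}
    - {"dp": [0, -0.5, 0], "turn": 0}
    - {"dp": [0, -0.59, 0], "turn": 0}
    - {"dp": [0, -0.68, 0], "turn": 0}
    - {"dp": [0, -0.76, 0], "turn": 0}
    - {"dp": [0, -0.83, 0], "turn": 0}
    - {"dp": [0, -0.89, 0], "turn": 0}
    - {"dp": [0, -0.93, 0], "turn": 0}
    - {"dp": [0, -0.95, 0], "turn": 0}
    - {"dp": [0, -0.95, 0], "turn": 0}
    - {"dp": [0, -0.95, 0], "turn": 0}
  hand: 0.54

```text
t: 16.5
position: [0.5022, -0.1985, 0.2404]
eef_rot: [0.695, -0.695, 0.13, -0.129]
force: [0.1, 0.0, -2.7]
width: 0.464
```

```bash
python3 chk.py pics/m6.png; python3 -c "
from h import *
a=[camera('scene'),camera('side')]
o=[]
for c in a:
    d=spot_point(c,'tomato_center'); 
    for e in d[:4]: print(np.round(e['location'],1),round(e['confidence'],2),proj(c,[.61,-.243,.23]))
    o.append((c,d[0]['location']))
print(tri(o))"
```

```text
t 16.5 pos [ 0.5022 -0.1985  0.2404] xaxis deg -21.12 tilt [-0.001  0.    -1.   ] dp [ 0.036  0.956 -0.01 ] turn -0.001 w 0.464 F [ 0.1  0.  -2.7]
scene [([256, 167, 14, 8, 87], array([262.3, 170.3]), array([ 0.521, -0.451])), ([296, 191, 11, 11, 97], array([301. , 195.8]), array([ 0.479, -0.235])), ([234, 236, 13, 13, 117], array([240.2, 241.9]), array([ 0.764, -0.124]))]
jaw [ 0.61  -0.24   0.231] [(array([267.8, 173.6]), 0.81, array([ 0.603, -0.224]))]
side [([413, 249, 19, 19, 278], array([422. , 258.2]), array([ 0.688, -0.237])), ([356, 352, 22, 22, 375], array([366.2, 362.6]), array([ 0.405, -0.347])), ([314, 429, 56, 51, 1582], array([341.3, 459.1]), array([ 0.237, -0.46 ]))]
jaw [ 0.61  -0.24   0.231] [(array([406.7, 232.4]), 0.97, array([ 0.609, -0.237]))]
[263.4 173.3] 0.65 [263.21878964 171.7639837 ]
[409.  234.1] 0.75 [408.78948504 234.25734195]
[266.  276.3] 0.24 [408.78948504 234.25734195]
[ 0.61211558 -0.24064969  0.22651377]
```

View pics/m6.png

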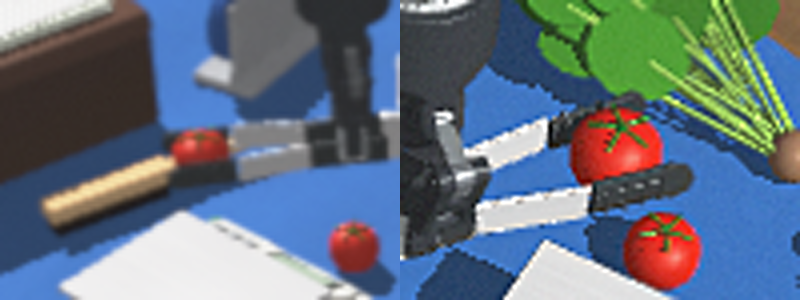

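The tomato hangs between the jaws with its middle at z ≈ 0.227 m, about 158 mm above the plate. The others are untouched, so I'm handing in.

```bash
python3 -c "
from h import *
s=state();print(s['width'],s['force'],np.abs(s['joint_velocities']).max());print(job_done())"
```

```text
0.4661297398048309 [ 0.52056979  0.41798138 -2.21851179] 0.002248227604546613
the job is handed in; nothing more can be done
None
```

The sample tomato is off the scale and held in the tongs, and I handed the job in at about 17 s of the 37 s. The hand-in reports no verdict, so I can't say for certain that it passed.

I gripped the tongs by their sleeves and lifted them clear. I lowered the open jaws around the tomato, squeezed the sleeves to about 39–40 mm and raised it 142 mm.

**Last checks:**
- **Height:** two-camera triangulation puts the tomato's middle at z ≈ 0.227 m. That is about 158 mm above the plate, so its underside is about 138 mm above it.
- **Hold:** both pictures show the tomato between the two jaws. The arm was still, and the opening was steady at about 0.466.
- **Squeeze:** about 4 N on each side, worked out from the sleeve width using the figures you gave. It was not measured directly.
- **Other things:** the other two tomatoes show at the same pixels as at the start. I did not re-measure the tape, brush, scissors and tub. The tongs went nowhere near them at table height.

**Checks that disagreed:**
- **Jaw position:** the network's jaw positions were up to about 2 cm off the arm's own position in some views. I corrected by triangulating the jaw heads instead, and the tomato was then centred in both pictures.
- **Table contact:** the fingertips briefly pressed on the table with about 9 N while closing on the tongs. That is well under the 40 N limit.

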